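Hammer test of a cut-glass lampshade

ROBOT

A 7-joint arm with a two-finger parallel gripper is mounted at the origin on the work surface. World frame = base frame: x ahead of the robot, y to its left, z up, the work surface at z = 0. Lengths are in m, angles in rad, forces in N, time in s.
With the tool pointing down it reaches from about 0.35 to 0.9 m from the base axis. Payload 8.1 kg.
Tool frame: the origin (TCP) lies on the centre line of the jaws, within the pads' length; the fingertips stand 19 mm ahead of it and the grasp point (between the pads) is the TCP (arm.tip_reach is the distance from the TCP to the fingertips, in m); z points along the fingers, y is the line along which they close (so a half turn about z gives the same grasp; the last joint's range is limited). The gripper opens to 92 mm and grips with 3 to 60 N. Pads are 19 mm wide; open, the fingers measure 130 mm over their backs; the gripper's body (75 mm by 190 mm) begins 47 mm behind the grasp point.
Start: joints at [1.104, 0.434, 0.025, 1.573, -0.012, 1.134, -0.075], TCP at [0.222, -0.584, 0.246] pointing down, gripper open.
Joint ranges: [-2.62, 2.62], [-0.44, 2.09], [-1.27, 1.32], [0.08, 2.57], [-1.32, 4.46], [0.12, 2], [-2.74, 2.74]. Speed limits (rad/s): [2.22, 2.22, 3.01, 3.01, 3.14, 3.14, 3.14].

INTERFACE

Orientations are given as a rotation vector (axis times angle).
In Python, from cell import arm gives the robot as it stands.
- The arm moves only by the tool arm_command, never from a script. Its argument "targets" is a list that holds one entry, the list of rows, each a list of 6 numbers: the shift along the tool's x, y, z in m, then the turn, a rotation vector about the tool's x, y, z in rad. A call has 1 to 10 rows; each row shifts and turns the commanded pose from where the row before left it, along the tool's axes as they then stand; what a row does not reach is not made up. A row lasts 1/8 s, in which the tool goes at most 62.5 mm and 10.7 degrees, less where a joint would pass 70% of its speed; a pose out of reach is approached as far as the arm can. A call with a gripper value outside its range is refused whole. "jaw" is the finger opening in m, from 0 to 0.0918, set as the call begins (left out, the last holds). The fingers move at their own pace and stop on an object; "newtons" is the grip in N (left out, the last holds). Time passes only in rows, so rows that do not move let the fingers close. It gives the time, the measured TCP pose, the force, the opening and the grip force at its end, in the units of the state.
- arm.observe(): the state, without advancing time (a new reading comes with each control period).
- arm.get_image(name): name is "scene" or "top"; returns a dict with "pixels" (400x640x3 uint8, red, green, blue), "z_map" (400x640 float32, m along the optical axis (not along the pixel's ray), 0 where there is no reading), "fx", "fy", "cx", "cy" (pixels), "xyz" and "rotation" of the camera in the world. Camera axes: x right, y down, z forward; pixel columns grow to the right and rows downward; lengths in m; the calibration is good to about 2 mm. A picture is of the moment at which its call begins.
- arm.sign_off(): hands the job in; it is judged then, once.
The state is a dict: "clock": time; "joints": joint angles; "dq": joint speeds; "joint_efforts": joint torques, N m; "position": TCP position; "ee_rot": TCP orientation; "force": force on the tool from outside, world axes, zero at the start; "ft_torque": the same for the moment, N m; "width": opening from 0.0 (shut) to 1.0 (fully open); "gripper_force": force on a finger pad.
Only numpy, scipy, OpenCV 4.12 (cv2) and the standard library are available. Lean on these libraries where they do the work, as an engineer would, in place of code of your own. Each camera call takes 0.05 s, during which the arm holds its last target. There are 200 camera calls.

TASK

Give the blue glass lampshade in the spring-hammer tester its test blow: draw the hammer straight back by its black upright handle until the sear catches, without hauling it hard into the end buffer, then ease it forward until the sear carries it and let go gently, never letting it fly or snap. Once it stands cocked with your hand off, press the red trip lever down lightly so that the hammer strikes the glass, and let the lever come back up. Leave the shade standing in its cradle, and the spare shade and the two wheels where they are.

Things in the scene. Friction and masses are not known exactly. Their poses are not given: they have to be found in the camera images.
- tester: green iron bench tester, base 430 x 130 mm. Origin: centre of its underside; x = the way the hammer fires (to the shade), z up. The bolt's axis lies along x at y 0, 85 mm up. Along x in mm: spring tube -212 to -148 (top 104), dark latch with brass-topped sear about -144 to -75 (top 120, its setting varies), middle guide -66 to -58 (top 102), handle 0, front guide 30 to 50 (top 107), cradle 146.
- bolt: steel hammer bolt, 0.25 kg, with white round head and black upright handle, sliding along the tester's x. Its origin and axes coincide with the tester's when joint striker is 0.
- handle (a point): middle of the black upright handle at the height to grip, 135 mm above the bench; x 0, y 0 in the tester's frame with the hammer forward; moves with the bolt. The handle is a 16 mm round sleeve from 119 to 154 mm high with a 22 mm cap, top at 160 mm. Fingertips above 110 mm clear the guides; there is free room on both y sides.
- striker (a joint): draw of the hammer along the tester's -x, m: -0.004 to 0.001 when forward on the glass. Spring pull 1.2 N at 0 plus 0.25 N per mm, and up to 2 N more while it lifts the sear. The sear catches at a draw of 19 to 48 mm, by the day's unknown setting; 1.5 mm further on is the rubber end buffer. Eased forward when caught, it stays at the catch and the pull on the hand ends; not caught, the pull stays.
- end_buffer (a joint): squeeze of the rubber end buffer behind the bolt's collar, m; 0 untouched. It adds 5 N per mm to the spring's pull, so the pull suddenly grows 20 times as fast, and it must not be squeezed over 2 mm (10 N above the spring's pull). Feeling 3 to 5 N above the spring's pull for that draw means the buffer is reached, so the catch is passed.
- paddle: red trip lever on the tester's -y side: flat red pad 38 mm along x by 30 mm, on a dark arm. Origin: on its pivot, which runs along the tester's x (at x -102, y -45 mm, 105 mm up); the pad's centre is 40 mm from it towards -y. Do not lean on it with 20 N.
- trip_pad (a point): point fixed to the tester at the centre of the red pad's top when the lever is up, 109 mm above the bench (x -102, y -85 mm in the tester's frame): press here straight down with shut fingers.
- trip (a joint): angle of the trip lever, rad: 0 up (sprung), growing as the pad is pressed, stop at 0.36 (pad 14 mm down). The sear lets go at 0.18 to 0.28 (pad 7 to 11 mm down) at 3 to 6 N; the lever springs up when left.
- shade: the lampshade under test: blue cut glass, 80 mm diameter, 118 mm tall with its brass top, 0.42 kg, standing loose, mouth down, on the cradle's pad. Origin: centre of its underside. Its top is 138 mm above the bench.
- cradle (a point): where the shade's underside centre belongs: centre of the cradle's black pad, 20 mm above the bench, x 146 mm in the tester's frame, with a V backrest 100 mm high behind and two low lips in front.
- spare_shade: a spare lampshade of red cut glass, same size, standing on the bench beside the tester. Origin: centre of its underside. Leave alone.
- stone_wheel: a pale stone cutting wheel lying flat, 96 mm diameter, 22 mm thick with a 20 mm steel hub on top, 52 mm high in all. Origin: centre of its underside. Leave alone.
- cork_wheel: a cork polishing wheel lying flat, 80 mm diameter, 30 mm thick with a 20 mm steel hub on top, 60 mm high in all. Origin: centre of its underside. Leave alone.
Things that resemble listed ones, but are neither listed nor needed, are in the scene too. Of the things that look like the shade, the largest one is meant.

How it is judged:
By the outcome, as a careful person would: the job done as asked, in the order asked, and still so for the second after the job is handed in, with the robot touching nothing.
It also fails if it takes over 64 s, if anything falls off the work surface, if the arm or the gripper's body presses on something with over 40 N, if the wrist force passes 120 N, or if a joint passes its speed limit or range.

## Working session

There is one attempt and no reset: what is moved stays moved. The work goes in short steps, Python scripts to look and compute and a tool call to move; the robot and the scene stay as the last step left them, time stands still between calls to the robot, and variables do not carry over. Pictures are saved under pics/ and viewed, at most 10 in all, crops included, and the job is handed in when it is done.

Besides the shell and the picture viewer there is one more tool, called as a command line: name --argument value ..., lists and objects as JSON in quotes. arm_command: Moves the arm, as the interface text tells. Its arguments: {"type":"object","properties":{"targets":{"type":"array","items":{"type":"array","items":{"type":"array","items":{"type":"number"}}}},"jaw":{"type":"number"},"newtons":{"type":"number"}},"required":["targets"]}

```bash
ls; mkdir -p pics
python3 - <<'E'
from cell import arm
import cv2,numpy as np
for n in("scene","top"):
    d=arm.get_image(n); cv2.imwrite(f"pics/{n}0.png",d["pixels"][:,:,::-1]); np.savez(f"{n}0.npz",**d)
    print(n,d["fx"],d["cx"],d["cy"],d["xyz"],np.round(d["rotation"],3).tolist())
s=arm.observe();print(s)
E
```

```text
pics
scene 381.9998849284974 315.226042885745 192.79448566078906 [0.9876167  0.22838496 0.57548109] [-1.355, -2.225, 0.897]
top 473.53254520407097 308.1740588594279 201.63028813062473 [0.49772043 0.02842437 0.94459011] [-2.197, 2.157, -0.16]
{'clock': 0.1, 'joints': array([ 1.10440104,  0.43513242,  0.02494091,  1.57399291, -0.01162445,
        1.13398608, -0.07507571]), 'dq': array([ 5.08733243e-05, -1.67831225e-03,  2.12945713e-04, -3.20026136e-03,
       -1.95446173e-03,  6.01605536e-04, -5.64934036e-04]), 'joint_efforts': array([ 4.49457817e-03, -6.69128823e+01,  9.88837704e-01, -3.15141821e+01,
       -6.03288668e-02,  3.74466938e-02,  2.34644602e-05]), 'position': array([ 0.22221772, -0.58370891,  0.24504112]), 'ee_rot': array([-3.08846013e+00, -5.68021577e-01,  5.27444798e-04]), 'force': array([ 0.93393624,  0.18334913, -0.15486751]), 'ft_torque': array([-0.01362797,  0.00821892,  0.03594277]), 'gripper_force': 0.0, 'width': 1.000318394683476}
```

View pics/top0.png

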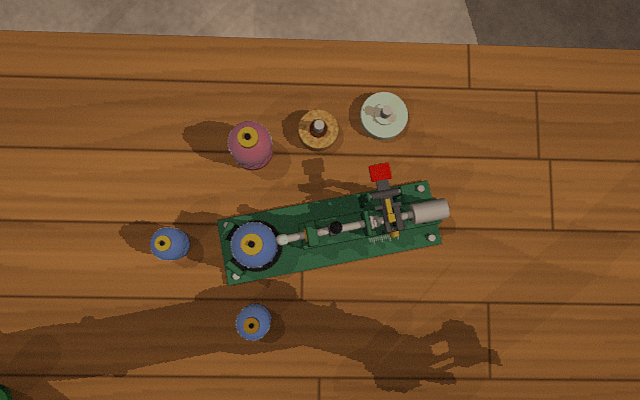

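View pics/scene0.png

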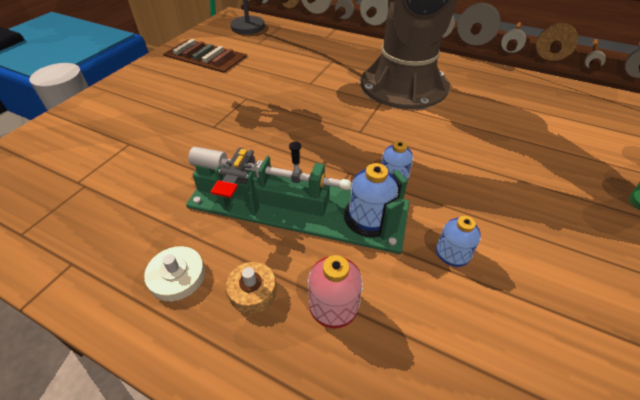

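The top view shows the tester with the shade's brass top at (252,244), the black handle cap at (336,228) and the red pad at (380,172). The scene view shows the handle cap at (295,147) and the pad at (224,188). The other items stand clear of the tester.

```bash
cat > h.py <<'E'
import numpy as np,cv2
from scipy.spatial.transform import Rotation as R
def ray(d,u,v):
    return R.from_rotvec(d["rotation"]).as_matrix()@np.array([(u-d["cx"])/d["fx"],(v-d["cy"])/d["fy"],1])
def onz(d,u,v,z):
    r=ray(d,u,v);return d["xyz"]+r*(z-d["xyz"][2])/r[2]
def depth(d,u,v):
    return d["xyz"]+ray(d,u,v)*d["z_map"][int(round(v)),int(round(u))]
def blob(m,box):
    k=np.zeros_like(m);x0,y0,x1,y1=box;k[y0:y1,x0:x1]=m[y0:y1,x0:x1]
    n,l,s,c=cv2.connectedComponentsWithStats(k.astype(np.uint8));i=1+np.argmax(s[1:,4]);return c[i],s[i],l==i
def tri(d1,p1,d2,p2):
    a,b=ray(d1,*p1),ray(d2,*p2);t=np.linalg.lstsq(np.c_[a,-b],d2["xyz"]-d1["xyz"],rcond=None)[0]
    A=d1["xyz"]+a*t[0];B=d2["xyz"]+b*t[1];return (A+B)/2,np.linalg.norm(A-B)
E
python3 - <<'E'
from h import *
T=dict(np.load("top0.npz"));S=dict(np.load("scene0.npz"))
def masks(d):
    h=cv2.cvtColor(d["pixels"],cv2.COLOR_RGB2HSV).astype(int);H,s,v=h[...,0],h[...,1],h[...,2]
    return dict(red=((H<6)|(H>174))&(s>200)&(v>100),black=v<40,gold=(H>18)&(H<30)&(s>150)&(v>120),green=(H>55)&(H<90)&(s>90))
mT,mS=masks(T),masks(S)
for n,bt,bs,z in(("red",(360,155,400,190),(205,175,245,200),.109),("black",(325,215,348,240),(286,140,304,154),.160),("gold",(235,225,270,260),(360,160,392,182),.138)):
    a,sa,_=blob(mT[n],bt);b,sb,_=blob(mS[n],bs)
    print(n,a,sa,b,sb,"top",onz(T,*a,z),"scene",onz(S,*b,z),"tri",tri(T,a,S,b),"dep",depth(T,*a))
# base top plane outline via depth-derived height
c,s,m=blob(mT["green"],(200,160,470,300))
v,u=np.nonzero(m);P=np.array([depth(T,x,y) for x,y in zip(u,v)])
print(len(P),np.percentile(P[:,2],[5,25,50,75,95]))
z0=np.median(P[:,2]);Q=P[(abs(P[:,2]-z0)<.004)][:,:2]
r=cv2.minAreaRect((Q*1000).astype(np.float32));print(z0,r)
# white tube/bolt corner screws ignored; heights near handle
for (u,v) in((254,244),(336,228),(430,211),(380,172),(319,127),(384,112)):print((u,v),depth(T,u,v).round(3))
E
```

```text
red [379.72670807 171.7173913 ] [369 163  23  19 322] [223.65131579 188.50986842] [211 180  26  17 304] top [ 0.65107778 -0.12568141  0.109     ] scene [ 0.65428278 -0.12338296  0.109     ] tri (array([ 0.65169157, -0.12626594,  0.10532156]), np.float64(0.00021733305106809789)) dep [ 0.65081535 -0.1254177   0.11042991]
black [335.16535433 227.05511811] [329 221  13  13 127] [295.01162791 147.89534884] [290 143  10  11  86] top [ 0.5467841  -0.04175193  0.16      ] scene [ 0.55685837 -0.03572809  0.16      ] tri (array([ 0.54717375, -0.04219252,  0.15051409]), np.float64(0.0009063956338594603)) dep [ 0.54664195 -0.04154862  0.16227305]
gold [251.40584416 243.95454545] [241 234  22  21 308] [376.11363636 171.81818182] [367 163  20  18 220] top [0.51692947 0.09798383 0.138     ] scene [0.52654532 0.10187604 0.138     ] tri (array([0.5170627 , 0.09901052, 0.12890425]), np.float64(0.0005110807358295043)) dep [0.51692075 0.09795228 0.13836589]
7956 [0.01013443 0.0118774  0.01328156 0.01755483 0.10196304]
0.013281563901412885 ((547.3341674804688, -43.73149108886719), (128.3653564453125, 427.1274719238281), 11.927066802978516)
(254, 244) [0.517 0.094 0.136]
(336, 228) [ 0.545 -0.043  0.159]
(430, 211) [ 0.583 -0.218  0.103]
(380, 172) [ 0.65  -0.126  0.11 ]
(319, 127) [ 0.745 -0.018  0.059]
(384, 112) [ 0.779 -0.144  0.054]
```

```bash
cat >> h.py <<'E'
th=np.radians(102.0);O=np.array([.547,-.0432,0])
XT=np.array([np.cos(th),np.sin(th),0]);YT=np.array([-np.sin(th),np.cos(th),0])
def tw(x,y,z): return O+x*XT+y*YT+np.array([0,0,z])
def rel(s,p,flip=0):
    Rt=R.from_rotvec(s["ee_rot"]).as_matrix()
    best=None
    for sg in(1,-1):
        G=np.c_[np.cross(sg*YT,[0,0,-1]),sg*YT,[0,0,-1]]
        rv=R.from_matrix(Rt.T@G).as_rotvec()
        if best is None or np.linalg.norm(rv)<np.linalg.norm(best[0]):best=(rv,G)
    return Rt.T@(np.asarray(p)-s["position"]),best[0],best[1]
E
python3 - <<'E'
from h import *
from cell import arm
s=arm.observe();d,rv,G=rel(s,tw(0,0,.246));print("tool shift",d.round(4),"turn",rv.round(4),np.degrees(np.linalg.norm(rv)));print("final axes",G.round(3).tolist(),arm.tip_reach)
E
```

```text
tool shift [ 0.4958 -0.3896 -0.0005] turn [-1.2000e-03 -9.0000e-04 -1.4165e+00] 81.15756924973427
final axes [[-0.208, 0.978, 0.0], [0.978, 0.208, 0.0], [0.0, -0.0, -1.0]] 0.019
```

arm_command --targets '[[[0.041,-0.0325,0,0,0,0],[0.041,-0.0325,0,0,0,0],[0.041,-0.0325,0,0,0,0],[0.041,-0.0325,0,0,0,0],[0.041,-0.0325,0,0,0,0],[0.041,-0.0325,0,0,0,0],[0.041,-0.0325,0,0,0,0],[0.041,-0.0325,0,0,0,0],[0.041,-0.0325,0,0,0,0],[0.041,-0.0325,0,0,0,0]]]' --jaw 0.0918

```text
clock: 1.35
position: [0.4904, -0.1331, 0.2456]
ee_rot: [3.09, 0.568, -0.0]
force: [0.6, -0.4, 0.4]
width: 0.997
gripper_force: 0.0
```

arm_command --targets '[[[0,0,0,0,0,-0.177],[0,0,0,0,0,-0.177],[0,0,0,0,0,-0.177],[0,0,0,0,0,-0.177],[0,0,0,0,0,-0.177],[0,0,0,0,0,-0.177],[0,0,0,0,0,-0.177],[0,0,0,0,0,-0.177],[0,0,0,0,0,0]]]'

```text
clock: 2.48
position: [0.4896, -0.1346, 0.2454]
ee_rot: [-1.979, -2.439, 0.0]
force: [0.9, 0.4, 0.6]
width: 1.0
gripper_force: 0.0
```

```bash
cat > st.py <<'E'
import sys
from h import *
from cell import arm
s=arm.observe();p=[float(x) for x in sys.argv[1:4]]
d,rv,G=rel(s,tw(*p));f=s["force"]
Rt=R.from_rotvec(s["ee_rot"]).as_matrix()
q=s["position"]-O;print("t",s["clock"],"tester xyz",np.round([q@XT,q@YT,q[2]],4),"shift",d.round(4),"turn",rv.round(4),"F tester",np.round([f@XT,f@YT,f[2]],2),"w",s["width"]*.0918,"grip",s["gripper_force"],s["joints"].round(2))
E
python3 st.py 0 0 .135
```

```text
t 2.475 tester xyz [-0.0775  0.0751  0.2454] shift [0.0776 0.075  0.1104] turn [-0.0006 -0.0004 -0.0019] F tester [ 0.17 -0.96  0.6 ] w 0.0918009952937699 grip 0.0 [ 0.55  0.29 -0.48  1.82  0.15  1.07  0.22]
```

arm_command --targets '[[[0.039,0.0375,0,0,0,-0.002],[0.0386,0.0375,0,0,0,0],[0,0,0,0,0,0],[0,0,0.037,0,0,0],[0,0,0.037,0,0,0],[0,0,0,0,0,0],[0,0,0,0,0,0]]]'

```text
clock: 3.35
position: [0.5476, -0.0433, 0.1729]
ee_rot: [1.977, 2.44, 0.001]
force: [-0.0, 0.1, 0.4]
width: 1.002
gripper_force: 0.0
```

```bash
python3 st.py 0 0 .135
python3 - <<'E'
from cell import arm
import cv2
a=arm.get_image("top")["pixels"][130:300,220:450,::-1];b=arm.get_image("scene")["pixels"][90:260,180:410,::-1]
cv2.imwrite("pics/a1.png",cv2.resize(cv2.vconcat([a,b]),None,fx=1.75,fy=1.75))
E
```

```text
t 3.35 tester xyz [-0.0002 -0.0006  0.1729] shift [ 0.0002 -0.0006  0.0379] turn [ 0.0009  0.0004 -0.0005] F tester [0.05 0.   0.36] w 0.09193935286151808 grip 0.0 [ 0.34  0.44 -0.49  1.82  0.25  0.95 -0.04]
```

View pics/a1.png

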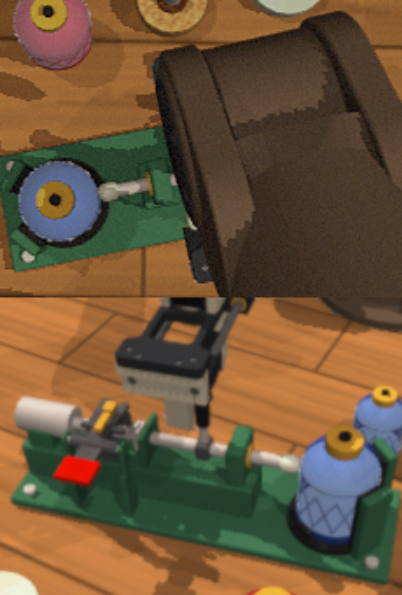

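The view shows the handle between the open fingers, at about (205,440) in the lower panel. Next I go down and close.

arm_command --targets '[[[0,-0.0005,0.02,0,0,0],[0,0,0.0175,0,0,0],[0,0,0,0,0,0],[0,0,0,0,0,0]]]' --jaw 0.03

```text
clock: 3.95
position: [0.547, -0.043, 0.1348]
ee_rot: [1.975, 2.443, 0.001]
force: [0.7, -0.0, 0.5]
width: 0.613
gripper_force: 0.0
```

```bash
python3 st.py 0 0 .135
```

```text
t 3.95 tester xyz [ 2.000e-04 -1.000e-04  1.348e-01] shift [-0.0002 -0.0001 -0.0002] turn [0.0006 0.0001 0.0014] F tester [-0.15 -0.65  0.49] w 0.0562378037296534 grip 0.0 [ 0.33  0.48 -0.47  1.86  0.28  0.87 -0.07]
```

arm_command --targets '[[[0,0,0,0,0,0],[0,0,0,0,0,0],[0,0,0,0,0,0],[0,0,0,0,0,0],[0,0,0,0,0,0]]]' --jaw 0.0 --newtons 30

```text
clock: 4.58
position: [0.5471, -0.043, 0.1344]
ee_rot: [1.975, 2.442, 0.001]
force: [2.6, 1.5, 0.5]
width: 0.216
gripper_force: 30.0
```

```bash
python3 st.py 0 0 .135
```

```text
t 4.575 tester xyz [ 1.000e-04 -1.000e-04  1.344e-01] shift [-0.0001 -0.0001 -0.0006] turn [0.0009 0.0001 0.0015] F tester [ 0.93 -2.87  0.52] w 0.019803050704762706 grip 29.999940097332 [ 0.33  0.48 -0.47  1.86  0.28  0.86 -0.07]
```

arm_command --targets '[[[-0.002,0,0,0,0,0],[-0.002,0,0,0,0,0],[-0.002,0,0,0,0,0],[-0.002,0,0,0,0,0],[-0.002,0,0,0,0,0],[0,0,0,0,0,0],[0,0,0,0,0,0]]]'

```text
clock: 5.45
position: [0.549, -0.0527, 0.1344]
ee_rot: [1.975, 2.443, 0.001]
force: [2.9, 4.1, 1.4]
width: 0.22
gripper_force: 30.0
```

```bash
python3 st.py -.018 0 .135
```

```text
t 5.45 tester xyz [-0.0097 -0.      0.1344] shift [-0.0083 -0.     -0.0006] turn [ 0.0007 -0.0002  0.0015] F tester [ 3.41 -3.7   1.45] w 0.020175780454416172 grip 30.000254809856415 [ 0.34  0.48 -0.47  1.85  0.28  0.87 -0.05]
```

arm_command --targets '[[[-0.002,0.0005,0,0,0,0],[-0.002,0,0,0,0,0],[-0.002,0,0,0,0,0],[-0.0015,0,0,0,0,0],[0,0,0,0,0,0],[0,0,0,0,0,0]]]'

```text
clock: 6.2
position: [0.5507, -0.0601, 0.1343]
ee_rot: [-1.975, -2.443, 0.0]
force: [0.4, 4.4, 5.1]
width: 0.221
gripper_force: 30.0
```

```bash
cat > f.py <<'E'
from h import *
from cell import arm
s=arm.observe();q=s["position"]-O;f=s["force"];x=-q@XT*1e3
print("t %.2f draw %.2f Fx %.2f spring %.2f EXC %.2f | Fy %.2f Fz %.2f y %.2f w %.4f"%(s["clock"],x,f@XT,1.2+.25*x,f@XT-1.2-.25*x,f@YT,f[2],q@YT*1e3,s["width"]*.0918))
E
python3 f.py
```

```text
t 6.20 draw 17.25 Fx 4.18 spring 5.51 EXC -1.33 | Fy -1.30 Fz 5.09 y -0.09 w 0.0202
```

```bash
python3 - <<'E'
from cell import arm
import cv2
b=arm.get_image("scene")["pixels"][90:240,180:400,::-1]
cv2.imwrite("pics/a2.png",cv2.resize(b,None,fx=3.5,fy=3.5,interpolation=2))
E
python3 f.py
```

```text
t 6.25 draw 17.26 Fx 4.97 spring 5.52 EXC -0.54 | Fy -1.30 Fz 5.10 y -0.09 w 0.0197
```

View pics/a2.png

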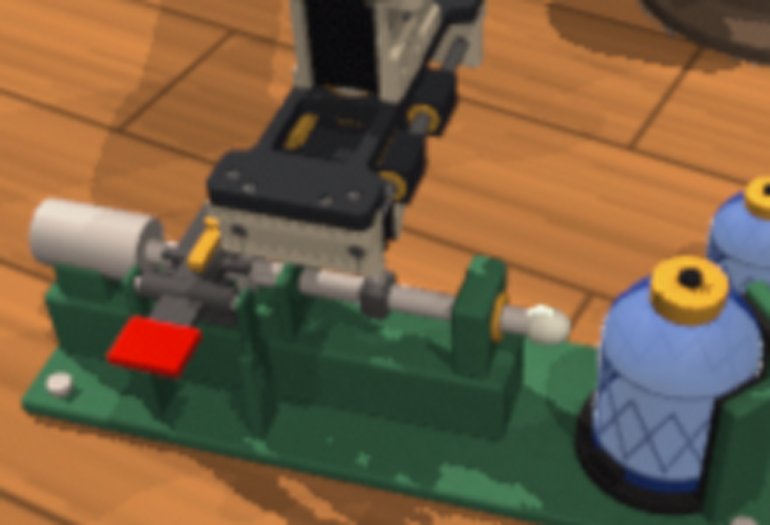

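The picture shows the white head, at (548,325), withdrawn from the glass, and the handle still held. I carry on in small steps.

arm_command --targets '[[[-0.0007,0,-0.0004,0,0,0],[-0.0008,0,0,0,0,0],[0,0,0,0,0,0]]]'

```text
clock: 6.62
position: [0.5509, -0.0612, 0.1344]
ee_rot: [-1.975, -2.443, -0.0]
force: [0.8, 6.4, 1.9]
width: 0.222
gripper_force: 30.0
```

```bash
python3 f.py
```

```text
t 6.62 draw 18.44 Fx 6.13 spring 5.81 EXC 0.32 | Fy -2.15 Fz 1.89 y -0.05 w 0.0204
```

arm_command --targets '[[[-0.0007,0,0,0,0,0],[-0.0008,0,0,0,0,0],[0,0,0,0,0,0]]]'

```text
clock: 7.0
position: [0.5511, -0.0622, 0.1343]
ee_rot: [-1.974, -2.443, -0.0]
force: [0.4, 7.0, 1.8]
width: 0.22
gripper_force: 30.0
```

arm_command --targets '[[[-0.0007,0,0,0,0,0],[-0.0008,0,0,0,0,0],[0,0,0,0,0,0]]]'

```text
clock: 7.38
position: [0.5514, -0.0635, 0.1343]
ee_rot: [-1.973, -2.443, -0.001]
force: [0.2, 7.6, 1.2]
width: 0.221
gripper_force: 30.0
```

```bash
python3 f.py
```

```text
t 7.38 draw 20.75 Fx 7.36 spring 6.39 EXC 0.97 | Fy -1.80 Fz 1.19 y -0.06 w 0.0203
```

arm_command --targets '[[[-0.0007,0,0,0,0,0],[-0.0008,0,0,0,0,0],[0,0,0,0,0,0]]]'

```text
clock: 7.75
position: [0.5517, -0.0648, 0.1343]
ee_rot: [-1.973, -2.443, -0.001]
force: [-0.3, 8.4, 2.4]
width: 0.217
gripper_force: 30.0
```

```bash
python3 f.py
```

```text
t 7.75 draw 22.12 Fx 8.23 spring 6.73 EXC 1.50 | Fy -1.48 Fz 2.40 y -0.07 w 0.0199
```

Excess is rising slowly, as in sear lift, so I shorten the steps.

arm_command --targets '[[[-0.001,0,0,0,0,0],[0,0,0,0,0,0]]]'

```text
clock: 8.0
position: [0.5518, -0.0657, 0.1343]
ee_rot: [-1.973, -2.443, -0.001]
force: [0.2, 8.3, 2.5]
width: 0.221
gripper_force: 30.0
```

```bash
python3 f.py
```

```text
t 8.00 draw 23.03 Fx 8.11 spring 6.96 EXC 1.15 | Fy -1.97 Fz 2.51 y -0.05 w 0.0203
```

arm_command --targets '[[[-0.001,0,0,0,0,0],[0,0,0,0,0,0]]]'

```text
clock: 8.25
position: [0.552, -0.0666, 0.1343]
ee_rot: [-1.973, -2.443, -0.001]
force: [-0.3, 9.1, 2.7]
width: 0.219
gripper_force: 30.0
```

```bash
python3 f.py
```

```text
t 8.25 draw 23.89 Fx 9.00 spring 7.17 EXC 1.83 | Fy -1.59 Fz 2.66 y -0.05 w 0.0201
```

arm_command --targets '[[[-0.001,0,0,0,0,0],[0,0,0,0,0,0]]]'

```text
clock: 8.5
position: [0.5522, -0.0675, 0.1343]
ee_rot: [-1.973, -2.443, -0.001]
force: [-0.1, 8.9, 2.3]
width: 0.216
gripper_force: 30.0
```

```bash
python3 f.py
```

```text
t 8.50 draw 24.85 Fx 8.73 spring 7.41 EXC 1.32 | Fy -1.78 Fz 2.31 y -0.05 w 0.0198
```

arm_command --targets '[[[-0.0007,0,0,0,0,0],[-0.0007,0,0,0,0,0],[0,0,0,0,0,0]]]'

```text
clock: 8.88
position: [0.5525, -0.0691, 0.1343]
ee_rot: [-1.973, -2.443, -0.001]
force: [-0.2, 8.2, 1.4]
width: 0.217
gripper_force: 30.0
```

```bash
python3 f.py
```

```text
t 8.88 draw 26.46 Fx 8.04 spring 7.81 EXC 0.23 | Fy -1.49 Fz 1.45 y -0.03 w 0.0199
```

arm_command --targets '[[[-0.0005,0,0,0,0,0],[0,0,0,0,0,0],[0,0,0,0,0,0]]]'

```text
clock: 9.25
position: [0.5527, -0.0695, 0.1344]
ee_rot: [-1.973, -2.443, -0.001]
force: [0.1, 8.9, 1.9]
width: 0.221
gripper_force: 30.0
```

```bash
python3 f.py
```

```text
t 9.25 draw 26.95 Fx 8.73 spring 7.94 EXC 0.79 | Fy -1.91 Fz 1.89 y -0.07 w 0.0203
```

Excess fell by over 1 N, so the sear has probably dropped. I ease forward a little to test it.

arm_command --targets '[[[0.0005,0,0,0,0,0],[0.0005,0,0,0,0,0],[0.0005,0,0,0,0,0],[0.0005,0,0,0,0,0],[0,0,0,0,0,0]]]'

```text
clock: 9.88
position: [0.5523, -0.0679, 0.1343]
ee_rot: [-1.973, -2.443, -0.0]
force: [0.5, 7.0, 1.4]
width: 0.219
gripper_force: 30.0
```

```bash
python3 f.py
```

```text
t 9.88 draw 25.21 Fx 6.74 spring 7.50 EXC -0.76 | Fy -1.92 Fz 1.37 y -0.03 w 0.0201
```

arm_command --targets '[[[0.0005,0,0,0,0,0],[0.0005,0,0,0,0,0],[0,0,0,0,0,0]]]'

```text
clock: 10.25
position: [0.5521, -0.067, 0.1343]
ee_rot: [-1.974, -2.443, -0.0]
force: [1.1, 6.9, 2.0]
width: 0.219
gripper_force: 30.0
```

```bash
python3 f.py
```

```text
t 10.25 draw 24.30 Fx 6.48 spring 7.27 EXC -0.79 | Fy -2.53 Fz 1.95 y -0.04 w 0.0201
```

Not caught: the pull stays. I go back to where I was and draw on.

arm_command --targets '[[[-0.001,0,0,0,0,0],[-0.001,0,0,0,0,0],[-0.001,0,0,0,0,0],[-0.0007,0,0,0,0,0],[0,0,0,0,0,0],[0,0,0,0,0,0]]]'

```text
clock: 11.0
position: [0.5528, -0.0703, 0.1343]
ee_rot: [-1.973, -2.443, -0.001]
force: [-0.3, 8.4, 2.6]
width: 0.218
gripper_force: 30.0
```

```bash
python3 f.py
```

```text
t 11.00 draw 27.67 Fx 8.30 spring 8.12 EXC 0.18 | Fy -1.49 Fz 2.58 y -0.02 w 0.0200
```

arm_command --targets '[[[-0.0007,0,0,0,0,0],[-0.0007,0,0,0,0,0],[0,0,0,0,0,0]]]'

```text
clock: 11.38
position: [0.5531, -0.0715, 0.1343]
ee_rot: [-1.973, -2.443, -0.001]
force: [0.0, 8.6, 1.9]
width: 0.214
gripper_force: 30.0
```

```bash
python3 f.py
```

```text
t 11.38 draw 28.98 Fx 8.44 spring 8.44 EXC -0.01 | Fy -1.83 Fz 1.86 y -0.04 w 0.0196
```

arm_command --targets '[[[-0.0007,0,0,0,0,0],[-0.0008,0,0,0,0,0],[0,0,0,0,0,0]]]'

```text
clock: 11.75
position: [0.5533, -0.0729, 0.1343]
ee_rot: [-1.973, -2.443, -0.001]
force: [-1.5, 8.1, 3.6]
width: 0.216
gripper_force: 30.0
```

```bash
python3 f.py
```

```text
t 11.75 draw 30.33 Fx 8.24 spring 8.78 EXC -0.54 | Fy -0.21 Fz 3.63 y -0.02 w 0.0199
```

arm_command --targets '[[[-0.0007,0,0,0,0,0],[-0.0008,0,0,0,0,0],[0,0,0,0,0,0]]]'

```text
clock: 12.12
position: [0.5537, -0.0743, 0.1344]
ee_rot: [-1.973, -2.443, -0.001]
force: [-0.8, 8.9, 2.8]
width: 0.22
gripper_force: 30.0
```

```bash
python3 f.py
```

```text
t 12.12 draw 31.85 Fx 8.89 spring 9.16 EXC -0.27 | Fy -1.10 Fz 2.80 y -0.04 w 0.0202
```

arm_command --targets '[[[-0.0007,0,0,0,0,0],[-0.0008,0,0,0,0,0],[0,0,0,0,0,0]]]'

```text
clock: 12.5
position: [0.5539, -0.0756, 0.1343]
ee_rot: [-1.972, -2.443, -0.001]
force: [-1.2, 9.3, 3.3]
width: 0.219
gripper_force: 30.0
```

```bash
python3 f.py
```

```text
t 12.50 draw 33.15 Fx 9.32 spring 9.49 EXC -0.17 | Fy -0.76 Fz 3.34 y -0.04 w 0.0201
```

arm_command --targets '[[[-0.0007,0,0,0,0,0],[-0.0008,0,0,0,0,0],[0,0,0,0,0,0]]]'

```text
clock: 12.88
position: [0.5542, -0.0769, 0.1343]
ee_rot: [-1.972, -2.443, -0.001]
force: [-0.4, 10.0, 2.6]
width: 0.22
gripper_force: 30.0
```

```bash
python3 f.py
```

```text
t 12.88 draw 34.50 Fx 9.84 spring 9.82 EXC 0.01 | Fy -1.64 Fz 2.65 y -0.04 w 0.0202
```

arm_command --targets '[[[-0.0007,0,0,0,0,0],[-0.0008,0,0,0,0,0],[0,0,0,0,0,0]]]'

```text
clock: 13.25
position: [0.5545, -0.0784, 0.1343]
ee_rot: [-1.972, -2.443, -0.001]
force: [-1.0, 9.5, 2.1]
width: 0.216
gripper_force: 30.0
```

```bash
python3 f.py
```

```text
t 13.25 draw 36.03 Fx 9.47 spring 10.21 EXC -0.74 | Fy -1.03 Fz 2.07 y -0.01 w 0.0198
```

arm_command --targets '[[[-0.0007,0,0,0,0,0],[-0.0008,0,0,0,0,0],[0,0,0,0,0,0]]]'

```text
clock: 13.62
position: [0.5548, -0.0797, 0.1343]
ee_rot: [-1.972, -2.443, -0.001]
force: [-0.7, 9.8, 3.1]
width: 0.219
gripper_force: 30.0
```

```bash
python3 f.py
```

```text
t 13.62 draw 37.36 Fx 9.71 spring 10.54 EXC -0.83 | Fy -1.37 Fz 3.11 y -0.04 w 0.0201
```

Run:
```python
from h import *
from cell import arm
S0=dict(np.load("scene0.npz"));S=arm.get_image("scene")
for d in(S0,S):
    h=cv2.cvtColor(d["pixels"],cv2.COLOR_RGB2HSV).astype(int)
    c,s,m=blob((h[...,1]<60)&(h[...,2]>170),(305,165,360,200));p=onz(d,*c,.085)-O
    print(c,s,p@XT,p@YT)
```

```text
[340.31666667 181.99166667] [328 178  23   9 120] 0.08404403977393987 0.003575981592352455
[326.68 180.04] [323 176   8   8  50] 0.05874316880120031 0.001997512383071065
```

No slip: the head has moved back about 37 mm. I continue.

arm_command --targets '[[[-0.0007,0,0,0,0,0],[-0.0008,0,0,0,0,0],[0,0,0,0,0,0]]]'

```text
clock: 14.05
position: [0.5549, -0.0803, 0.1343]
ee_rot: [-1.971, -2.443, -0.002]
force: [-1.3, 13.5, 4.0]
width: 0.214
gripper_force: 30.0
```

```bash
python3 f.py
```

```text
t 14.05 draw 37.96 Fx 13.52 spring 10.69 EXC 2.83 | Fy -1.57 Fz 4.03 y -0.04 w 0.0197
```

The pull rose 3.8 N in 0.6 mm, so the buffer is reached and the catch is passed. I ease forward.

arm_command --targets '[[[0.0005,0,0,0,0,0],[0.0005,0,0,0,0,0],[0.0005,0,0,0,0,0],[0.0005,0,0,0,0,0],[0.0005,0,0,0,0,0],[0,0,0,0,0,0]]]'

```text
clock: 14.8
position: [0.5546, -0.0788, 0.1343]
ee_rot: [-1.972, -2.443, -0.001]
force: [-0.9, 10.2, 2.3]
width: 0.221
gripper_force: 30.0
```

```bash
python3 f.py
```

```text
t 14.80 draw 36.36 Fx 10.20 spring 10.29 EXC -0.09 | Fy -1.22 Fz 2.25 y -0.05 w 0.0203
```

arm_command --targets '[[[0.0005,0,0,0,0,0],[0.0005,0,0,0,0,0],[0.0005,0,0,0,0,0],[0,0,0,0,0,0]]]'

```text
clock: 15.3
position: [0.5544, -0.078, 0.1343]
ee_rot: [-1.973, -2.443, -0.001]
force: [0.7, 8.9, 2.0]
width: 0.217
gripper_force: 30.0
```

```bash
python3 f.py
```

```text
t 15.30 draw 35.60 Fx 8.52 spring 10.10 EXC -1.58 | Fy -2.48 Fz 1.97 y -0.03 w 0.0199
```

arm_command --targets '[[[0.0005,0,0,0,0,0],[0.0005,0,0,0,0,0],[0,0,0,0,0,0]]]'

```text
clock: 15.68
position: [0.5544, -0.0779, 0.1343]
ee_rot: [-1.974, -2.443, 0.0]
force: [0.7, 6.0, 1.4]
width: 0.217
gripper_force: 30.0
```

```bash
python3 f.py
```

```text
t 15.68 draw 35.45 Fx 5.76 spring 10.06 EXC -4.30 | Fy -1.96 Fz 1.45 y 0.01 w 0.0199
```

Caught: it stands at 35.5 mm and the pull is dropping. The command still trails by about 2 mm, so I bring the force to zero.

arm_command --targets '[[[0.0005,0,0,0,0,0],[0.0005,0,0,0,0,0],[0.0005,0,0,0,0,0],[0,0,0,0,0,0]]]'

```text
clock: 16.18
position: [0.5543, -0.0775, 0.1344]
ee_rot: [1.976, 2.442, -0.001]
force: [3.3, -0.2, -2.5]
width: 0.216
gripper_force: 30.0
```

```bash
python3 f.py
```

```text
t 16.18 draw 35.12 Fx -0.84 spring 9.98 EXC -10.82 | Fy -3.22 Fz -2.51 y -0.01 w 0.0198
```

arm_command --targets '[[[-0.0002,0.0004,0,0,0,0],[0,0,0,0,0,0]]]' --newtons 5

```text
clock: 16.42
position: [0.5544, -0.0775, 0.1345]
ee_rot: [-1.976, -2.442, 0.002]
force: [-0.4, -1.3, 0.1]
width: 0.233
gripper_force: 5.0
```

arm_command --targets '[[[0,0,0,0,0,0],[0,0,0,0,0,0],[0,0,0,0,0,0],[0,0,0,0,0,0]]]' --jaw 0.06

```text
clock: 16.92
position: [0.5548, -0.0768, 0.1346]
ee_rot: [-1.975, -2.443, 0.0]
force: [-0.0, 0.0, 0.3]
width: 0.616
gripper_force: 0.0
```

```bash
python3 f.py; python3 st.py -.102 -.085 .19
python3 - <<'E'
from h import *
from cell import arm
S=arm.get_image("scene")
cv2.imwrite("pics/a3.png",cv2.resize(S["pixels"][90:240,180:400,::-1],None,fx=3.5,fy=3.5))
E
```

```text
t 16.93 draw 34.49 Fx 0.04 spring 9.82 EXC -9.78 | Fy 0.01 Fz 0.26 y -0.61 w 0.0566
t 16.925 tester xyz [-0.0345 -0.0006  0.1346] shift [-0.0676  0.0843 -0.0554] turn [-0.      0.      0.0015] F tester [0.04 0.01 0.26] w 0.05656695720904546 grip 0.0 [ 0.38  0.5  -0.46  1.83  0.28  0.88 -0.01]
```

View pics/a3.png

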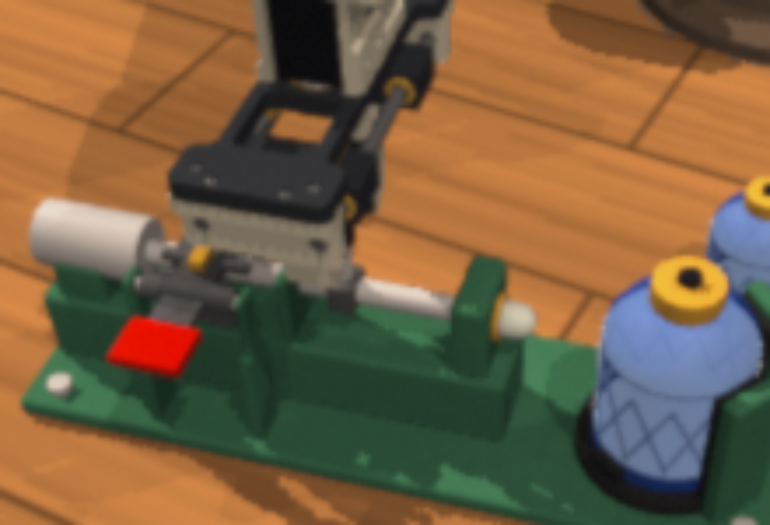

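The head, at (518,320), stands drawn back with no hand force, so it is cocked. I rise clear, shut the fingers and go over the pad.

arm_command --targets '[[[0,0,-0.02,0,0,0],[0,0,-0.03,0,0,0],[0,0,-0.025,0,0,0],[0,0,0,0,0,0],[0,0,0,0,0,0]]]'

```text
clock: 17.6
position: [0.5544, -0.077, 0.209]
ee_rot: [-1.975, -2.442, 0.001]
force: [0.2, 0.3, -0.4]
width: 0.656
gripper_force: 0.0
```

arm_command --targets '[[[-0.034,0.042,0,0,0,0],[-0.034,0.042,0,0,0,0],[0,0,0,0,0,0],[0,0,0,0,0,0],[0,0,0,0,0,0],[0,0,0,0,0,0]]]' --jaw 0.0

```text
clock: 18.35
position: [0.6506, -0.1252, 0.2099]
ee_rot: [1.974, 2.444, -0.0]
force: [-0.3, -0.4, 0.6]
width: 0.054
gripper_force: 0.0
```

```bash
python3 st.py -.102 -.085 .133
```

```text
t 18.35 tester xyz [-0.1018 -0.0842  0.2099] shift [-0.0002  0.0008  0.0769] turn [-0.0001  0.0002  0.0023] F tester [-0.32  0.32  0.55] w 0.004959072542031654 grip 0.0 [ 0.39  0.57 -0.45  1.49  0.26  1.14  0.11]
```

arm_command --targets '[[[0,0.0008,0.03,0,0,0],[0,0,0.03,0,0,0],[0,0,0.017,0,0,0],[0,0,0,0,0,0],[0,0,0,0,0,0]]]'

```text
clock: 18.98
position: [0.6526, -0.1255, 0.1339]
ee_rot: [1.974, 2.442, 0.002]
force: [0.8, -0.3, -0.4]
width: 0.006
gripper_force: 0.0
```

```bash
python3 st.py -.102 -.085 .128
python3 - <<'E'
from h import *
from cell import arm
S=arm.get_image("scene")
cv2.imwrite("pics/a4.png",cv2.resize(S["pixels"][90:240,180:400,::-1],None,fx=3.5,fy=3.5))
E
```

```text
t 18.975 tester xyz [-0.1025 -0.0862  0.1339] shift [ 0.0005 -0.0012  0.0059] turn [0.0017 0.0005 0.0015] F tester [-0.48 -0.69 -0.37] w 0.000534975458942556 grip 0.0 [ 0.38  0.64 -0.43  1.57  0.3   1.    0.07]
```

View pics/a4.png

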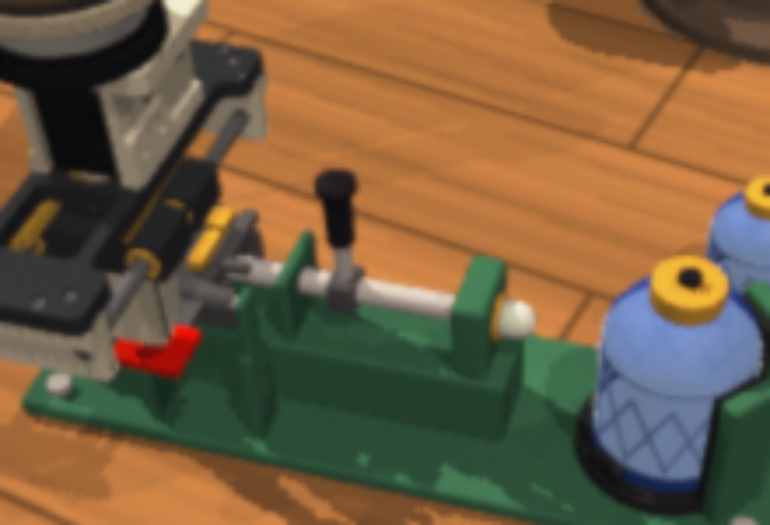

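The bolt stands cocked with its handle free at (335,210), and the shut fingers are over the red pad at (155,350). I press gently.

arm_command --targets '[[[0,-0.001,0.002,0,0,0],[0,0,0.002,0,0,0],[0,0,0.002,0,0,0],[0,0,0.0015,0,0,0],[0,0,0.0015,0,0,0],[0,0,0.0015,0,0,0],[0,0,0.0015,0,0,0],[0,0,0.001,0,0,0],[0,0,0,0,0,0]]]'

```text
clock: 20.15
position: [0.6511, -0.1258, 0.1196]
ee_rot: [1.975, 2.443, 0.0]
force: [0.4, -0.3, 2.6]
width: 0.009
gripper_force: 1.2
```

```bash
python3 f.py
cat > c.py <<'E'
from h import *
from cell import arm
S=arm.get_image("scene")
h=cv2.cvtColor(S["pixels"],cv2.COLOR_RGB2HSV).astype(int)
print("cap",blob((h[...,2]<40),(265,135,305,156))[0], "TCP z",arm.observe()["position"][2])
E
python3 c.py
```

```text
t 20.15 draw 102.47 Fx -0.36 spring 26.82 EXC -27.18 | Fy -0.37 Fz 2.63 y -84.60 w 0.0008
cap [295.5862069  148.96551724] TCP z 0.11961765817979335
```

The cap has gone from about 276 to 295 px, so the hammer has struck. I lift off.

arm_command --targets '[[[0,0,-0.003,0,0,0],[0,0,-0.004,0,0,0],[0,0,-0.005,0,0,0],[0,0,-0.01,0,0,0],[0,0,-0.03,0,0,0],[0,0,-0.04,0,0,0],[0,0,-0.04,0,0,0],[0.0,0,0,0,0,0],[0,0,0,0,0,0]]]'

```text
clock: 21.32
position: [0.6506, -0.1258, 0.2516]
ee_rot: [-1.975, -2.443, 0.001]
force: [-0.4, 0.9, -0.6]
width: 0.006
gripper_force: 0.0
```

```bash
python3 c.py
python3 - <<'E'
from h import *
from cell import arm
S=arm.get_image("scene")
cv2.imwrite("pics/a5.png",cv2.resize(S["pixels"][90:340,130:500,::-1],None,fx=2.1,fy=2.1))
E
```

```text
cap [295.52808989 148.84269663] TCP z 0.25081027803349565
```

View pics/a5.png

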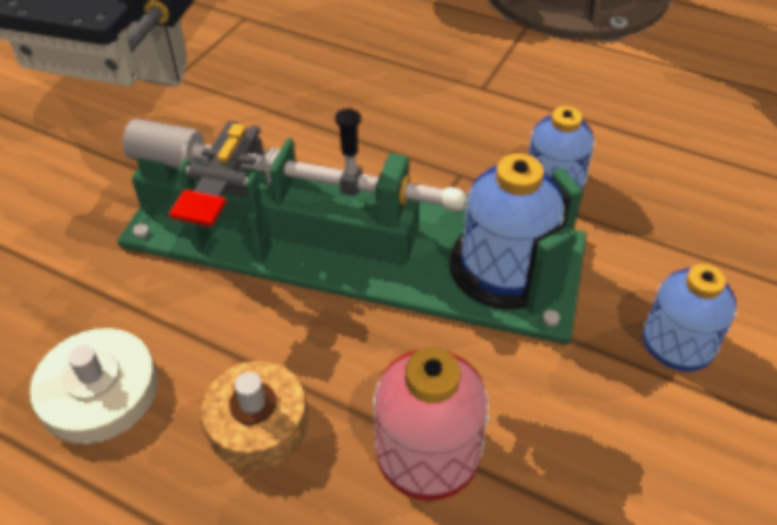

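The hammer is forward on the glass, with its head at (452,198). The shade stands in its cradle, the red lever is up, and nothing else has moved.

```bash
python3 -c "
from cell import arm
print(arm.sign_off())"
```

```text
the job is handed in; nothing more can be done
None
```

The blue shade got its test blow: the hammer was cocked at about 35.5 mm, let go gently and tripped lightly; the shade still stands in its cradle, the lever is up, nothing else was moved, and the job was handed in at about 21 s.

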